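# Tap a control-unit housing down onto its parallels in the vise

### The job

The aluminium control-unit housing clamped in the bench vise has ridden up crooked above the two steel parallels under it. Pick up the hand tapper and tap the housing down at both ends with its nylon foot, firmly, until it lies level and hard down on both parallels so that neither can slide any more, then stand the tapper upright on the bench again. Touch the housing with the tapper only, leave the parallels where they lie, and do not disturb the other things on the bench.

Things in the scene. Friction and masses are not known exactly. Their poses are not given: they have to be found in the camera images.
- vise: Grey vise bolted to the bench, 130 mm wide (y; 190 over bolt lugs). Origin: on the bench under the middle of the jaw opening; x: the way the jaws close, z up. Bed between the jaws 30 mm above the bench. Jaw faces at x = -40.5 and +40.5 mm, 125 mm wide along y, jaw tops 75 mm above the bench, outer jaw ends at x = -86 and +81. Screw with 120 mm cross handle reaches x = -200, 60 mm high.
- housing: Aluminium housing between the jaws, 80 (x) x 140 (y) x 36 mm, flat top, 0.3-0.6 kg. Origin: middle of underside; axes as the vise's. Friction in the jaws holds it; each end moves down separately, stays where left. Each end starts 6-20 mm too high. About 6-9 N down on a tapping spot lowers that end. Fully down: underside 50, top 86 mm above the bench; then about 15 N at each end nips the parallels.
- pad_left (a point): Spot to tap: on the housing's top face, 52 mm from its middle towards the vise's +y. 86 mm above the bench when fully down.
- pad_right (a point): Spot to tap: on the housing's top face, 52 mm from its middle towards the vise's -y. 86 mm above the bench when fully down.
- parallel_near: Loose ground steel bar (parallel) on the vise bed beneath the housing, along the jaw on the screw side (vise x about -34 mm): 10 mm thick (x), 170 mm long (y), 20 mm high, 0.26 kg; its ends stick out past the housing. Origin: middle of its underside. It slides freely until the housing is pressed down on it.
- parallel_far: The like bar along the other jaw (vise x about +34 mm), same size. Origin: middle of its underside.
- tapper: Hand tapper standing upright on the bench left or right of the vise, 125 mm tall, 0.35 kg, round about z: white nylon foot 40 mm diameter, 45 high; steel collar 36 diameter up to 51; plain wooden handle 28 diameter from 51 to the top. Origin: centre of the foot's flat underside, the face to tap with; z runs up the handle.
- bottle: Bystander: white plastic bottle standing upright, 52 mm in diameter, 130 mm tall. Origin: centre of its underside. Stands left or right of the vise.
- tin: Bystander: plain steel tin, 68 mm in diameter, 60 mm tall. Origin: centre of its underside. Stands left or right of the vise.
- jar: Bystander: amber glass jar with a black lid, 60 mm in diameter, 70 mm tall. Origin: centre of its underside. Stands left or right of the vise.
- screwdriver: Bystander: screwdriver lying beyond the vise.
- spare_unit: Bystander: spare aluminium control unit with black connector lying beyond the vise, 120 by 150 by 35 mm.
- wrench: Bystander: steel wrench lying at the far left.

How it is judged (in metres and radians):
On the way, in this order (a step that is already met when the one before it is completed fails the run):
1. the tapper, held in the gripper, bears down on the housing (contact force between tapper and housing above 3 N and contact force between the fingers and tapper above 3 N), for 0.02 s.
2. the housing is hard down on both parallels (z of each of pad_left, pad_right in the frame of vise below 0.088 m and contact force between housing and parallel_near above 1.5 N and contact force between housing and parallel_far above 1.5 N), for 0.1 s.
At the end, for the whole second after the job is handed in: Both tapping spots of the housing are within 2 mm of their fully-down height, the housing presses on each parallel with more than 1.5 N so that neither slides, each parallel lies within 12 mm of where it started, and the tapper stands upright (within about 8 degrees) and still on the bench (all of step 2 and distance of each of parallel_near, parallel_far from where it was at the start of the episode below 0.012 m and height (world z) of tapper below 0.008 m and angle between tapper's own z axis and vertical below 0.15 rad and linear speed of tapper below 0.02 m/s); the robot touches nothing.
It fails at once if the robot itself touches the housing with more than 3 N (contact force between any of the fingers, the arm and housing above 3 N).
It fails at once if a bystander is moved by more than 30 mm (distance of any of jar, bottle, tin, screwdriver, spare_unit, wrench from where it was at the start of the episode above 0.03 m).
It also fails if it takes over 64 s, if anything falls off the work surface, if the arm or the gripper's body presses on something with over 40 N, if the wrist force passes 120 N, or if a joint passes its speed limit or range.

### The arm

A 6-joint arm with a two-finger parallel gripper is mounted at the origin on the work surface. World frame = base frame: x ahead of the robot, y to its left, z up, the work surface at z = 0. Lengths are in mm, angles in degrees, forces in N, time in s.
With the tool pointing down it reaches from about 350 to 775 mm from the base axis. Payload 5.5 kg.
Tool frame: the origin (TCP) lies on the centre line of the jaws, within the pads' length; the fingertips stand 17 mm ahead of it and the grasp point (between the pads) lies 2 mm behind it (env.tcp_to_tips is the distance from the TCP to the fingertips, in mm); z points along the fingers, y is the line along which they close (so a half turn about z gives the same grasp; the last joint's range is limited). The gripper opens to 85 mm and grips with 20 to 120 N. Pads are 22 mm wide; open, the fingers measure 114 mm over their backs; the gripper's body (76 mm by 85 mm) begins 54 mm behind the grasp point. The pads swing forward as they close: fully open they stand 13 mm farther back than shut.
Start: joints at [-85.233, 17.945, 2.641, 74.691, 0, 82.002], TCP at [127.045, -560.829, 248.323] pointing down, gripper open.
Joint ranges: [-158.12, 158.12], [-49.38, 96.58], [-58.88, 72.47], [-126.05, 133.96], [-84.25, 85.87], [-180, 180]. Speed limits (degrees/s): [147.25, 147.25, 180, 180, 180, 180].

### API

Orientations are given as [roll, pitch, yaw] about the fixed x, y, z axes, in that order (R = Rz(yaw) Ry(pitch) Rx(roll)).
In Python, from bench import env gives the robot as it stands.
- The arm moves only by the tool step_arm, never from a script. Its argument "rows" is a list of rows, each a list of 2 entries, a list of its own where there are three numbers: the shift along the tool's x, y, z in m, then the turn about the tool's z in degrees. A call has 1 to 20 rows; each row is the pose to reach, as a shift and turn from the pose commanded when the call began, along the tool's axes at that moment; what a row does not reach only later rows make up. A row lasts 1/12 s, in which the tool goes at most 41.7 mm and 7.16 degrees, less where a joint would pass 70% of its speed; a pose out of reach is approached as far as the arm can. A call with a gripper value outside its range is refused whole. "gripper" is the gripper command: -1 is shut, 1 is fully open, values between are in proportion, set as the call begins (left out, the last holds). The fingers move at their own pace and stop on an object; "grip_force" is the grip in N (left out, the last holds). Time passes only in rows, so rows that repeat a pose let the fingers close. It gives the time, the measured TCP pose, the force, the opening and the grip force at its end, in the units of the state.
- env.get_state(): the state, without advancing time (a new reading comes with each control period).
- env.read_camera(name): name is "scene" or "top" or "wrist"; returns a dict with "color" (400x640x3 uint8, red, green, blue), "range_z" (400x640 float32, mm along the optical axis (not along the pixel's ray), 0 where there is no reading), "intrinsics" (3x3 intrinsics, pixels), "origin" and "rotation" of the camera in the world. Camera axes: x right, y up, looking along -z (the intrinsics and any distortion apply to the point x, -y, -z); pixel columns grow to the right and rows downward; lengths in mm; the calibration is good to about 2 mm. A picture is of the moment at which its call begins.
- env.hand_in(): hands the job in; it is judged then, once.
The state is a dict: "clock": time; "joints": joint angles; "qvel": joint speeds; "joint_torque": joint torques, N m; "tool_pos": TCP position; "orientation": TCP orientation; "ft_force": force on the tool from outside, world axes, zero at the start; "torque": the same for the moment, N m; "gripper_width": finger opening in mm; "gripper_force": force on a finger pad.
Only numpy, scipy, OpenCV 4.12 (cv2) and the standard library are available. Lean on these libraries where they do the work, as an engineer would, in place of code of your own. Each camera call takes 0.05 s, during which the arm holds its last target. There are 200 camera calls.

## Working session

There is one attempt and no reset: what is moved stays moved. The work goes in short steps, Python scripts to look and compute and a tool call to move; the robot and the scene stay as the last step left them, time stands still between calls to the robot, and variables do not carry over. Pictures are saved under pics/ and viewed, at most 10 in all, crops included, and the job is handed in when it is done.

Besides the shell and the picture viewer there is one more tool, called after "Request:" by a JSON object that holds its "method" and its "body". step_arm: Moves the arm, as the interface text tells. Its arguments: {"type":"object","properties":{"rows":{"type":"array"},"gripper":{"type":"number"},"grip_force":{"type":"number"}},"required":["rows"]}

```bash
mkdir -p pics; cat > h.py <<'E'
import numpy as np, cv2
from bench import env
def pts(c):
    K=c["intrinsics"];z=c["range_z"].astype(float);v,u=np.mgrid[0:400,0:640]
    p=np.stack([(u-K[0][2])/K[0][0]*z,-(v-K[1][2])/K[1][1]*z,-z],-1)
    P=p@np.array(c["rotation"]).T+np.array(c["origin"]);P[z<=0]=np.nan
    return P
E
python3 - <<'E'
from h import *
print(env.get_state())
for n in("top","scene"):
    c=env.read_camera(n);cv2.imwrite(f"pics/{n}0.png",c["color"][:,:,::-1]);np.savez(f"{n}0.npz",**c)
    print(n,c["origin"],c["intrinsics"],c["rotation"])
E
```

```text
{'clock': 0.0, 'joints': array([-8.52325193e+01,  1.79907278e+01,  2.57924858e+00,  7.46900541e+01,
        2.98633071e-05,  8.20018474e+01]), 'qvel': array([-0.09715225, -0.05816839,  0.05923612,  0.05909463,  0.02039033,
        0.02615891]), 'joint_torque': array([-3.69868776e-04, -4.80625105e+01,  2.98534405e+01,  1.92504411e-02,
       -2.63174270e-04,  8.65622496e-06]), 'tool_pos': array([ 127.00972772, -560.32834671,  247.4258115 ]), 'orientation': array([-1.79899459e+02, -1.41570238e-02,  1.27656209e+01]), 'ft_force': array([-0.93797156, -0.01512603,  0.28796011]), 'torque': array([ 0.00693436, -0.01059243,  0.03773535]), 'gripper_force': 0.0, 'gripper_width': 85.33928486068868}
top [ 429.47770054    3.67269098 1218.26862861] [[424.41824264   0.         321.36839927]
 [  0.         424.41824264 204.19459777]
 [  0.           0.           1.        ]] [  8.22625611  -0.81653737 -89.05372507]
scene [1048.5544916   684.71014591  671.04803622] [[452.46352043   0.         322.70775979]
 [  0.         452.46352043 196.91075535]
 [  0.           0.           1.        ]] [ 55.48636276  -0.44955304 146.59228071]
```

View pics/top0.png

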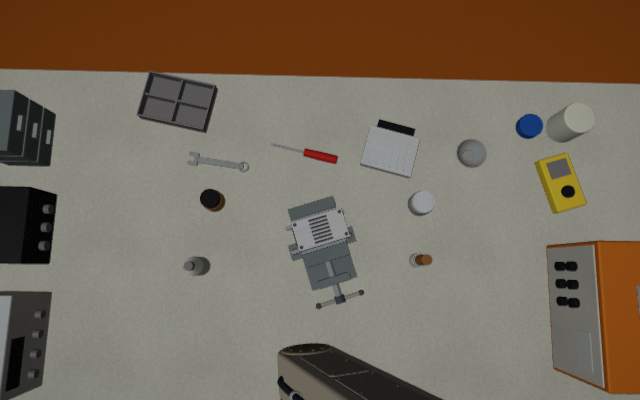

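View pics/scene0.png

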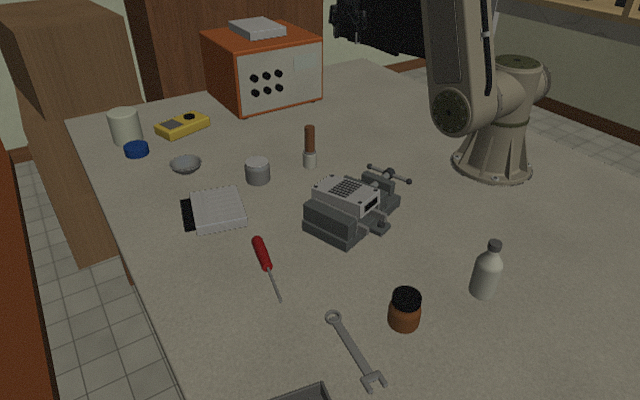

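The top view shows the vise around (320,230), rotated about 16°. The tapper is at (420,260), the tin at (421,202), the bottle at (196,265) and the jar at (211,200). The rotation is given as Euler angles, so I'll measure with that.

```bash
sed -i 's/^from bench/from scipy.spatial.transform import Rotation as Ro\nfrom bench/; s/np.array(c\["rotation"\]).T/Ro.from_euler("xyz",c["rotation"],degrees=True).as_matrix().T/' h.py
python3 - <<'E'
from h import *
def clip(P,m,n):
    q=P[m]; print(n,len(q),np.round(np.nanmedian(q,0),1),np.round(np.nanpercentile(q,[2,98],axis=0),1).tolist()); return q
C={n:dict(np.load(f"{n}0.npz")) for n in("top","scene")}
for n,c in C.items():
    P=pts(c); col=c["color"].astype(int)
    clip(P,(abs(P[...,2])<15),n+" bench")
    hsv=cv2.cvtColor(c["color"],cv2.COLOR_RGB2HSV)
    X,Y,Z=np.moveaxis(P,-1,0)
    if n=="top":
        box=np.zeros(Z.shape,bool);box[245:275,400:440]=1
    else:
        box=np.zeros(Z.shape,bool);box[120:172,295:322]=1
    for lo,hi in((20,50),(60,115),(115,135)):
        clip(P,box&(Z>lo)&(Z<hi),n+f" tapper {lo}")
    t=box&(Z>20)&(Z<135); print(np.round(P[t][::12],0).tolist())
    # housing top
    box=np.zeros(Z.shape,bool)
    if n=="top": box[195:262,280:362]=1
    else: box[165,:]=0;box[165:225,300:390]=1
    m=box&(Z>84)&(Z<125); q=clip(P,m,n+" housing")
    cv2.imwrite(f"pics/m_{n}.png",m*255)
    if len(q)>50:
        A=np.c_[q[:,:2]-q[:,:2].mean(0),np.ones(len(q))]
        print("plane",np.linalg.lstsq(A,q[:,2],rcond=None)[0],q.mean(0),cv2.minAreaRect(q[:,:2].astype(np.float32)))
E
python3 -c "
import cv2
a=cv2.imread('pics/top0.png')[180:310,260:450];cv2.imwrite('pics/tc.png',cv2.resize(a,None,fx=4,fy=4,interpolation=cv2.INTER_CUBIC))"
```

```text
top bench 161120 [5.397e+02 7.390e+01 4.000e-01] [[87.6, -893.0, -4.6], [981.2, 802.4, 6.3]]
top tapper 20 61 [ 448.9 -266.6   44. ] [[430.2, -286.9, 21.2], [468.4, -261.2, 49.9]]
top tapper 60 55 [ 448.2 -269.7   89.6] [[435.6, -280.1, 62.8], [462.0, -267.1, 114.4]]
top tapper 115 98 [ 449.5 -280.3  125.2] [[437.9, -293.3, 119.1], [461.0, -267.8, 130.1]]
[[468.0, -276.0, 44.0], [466.0, -288.0, 51.0], [461.0, -274.0, 119.0], [460.0, -272.0, 62.0], [459.0, -290.0, 126.0], [456.0, -272.0, 125.0], [455.0, -265.0, 44.0], [453.0, -277.0, 128.0], [451.0, -268.0, 68.0], [451.0, -284.0, 128.0], [449.0, -267.0, 82.0], [448.0, -287.0, 126.0], [446.0, -268.0, 101.0], [444.0, -262.0, 33.0], [443.0, -273.0, 123.0], [441.0, -266.0, 50.0], [441.0, -280.0, 123.0], [438.0, -273.0, 77.0], [435.0, -267.0, 34.0], [436.0, -280.0, 112.0], [433.0, -288.0, 51.0]]
top housing 1617 [523.6  -6.5 101.1] [[474.6, -73.5, 92.6], [571.8, 61.3, 107.9]]
plane [-1.99073286e-02  6.92481541e-02  1.00765645e+02] [523.6308391   -6.35364482 100.7656455 ] ((524.3096923828125, -6.478034973144531), (80.18746948242188, 142.352
[... 932 characters left out ...]
 [471.0, -278.0, 53.0], [434.0, -273.0, 44.0], [445.0, -266.0, 47.0], [451.0, -267.0, 46.0], [459.0, -265.0, 46.0], [464.0, -267.0, 43.0], [467.0, -274.0, 37.0], [469.0, -281.0, 31.0], [433.0, -274.0, 24.0], [446.0, -265.0, 29.0], [455.0, -262.0, 30.0], [458.0, -262.0, 28.0], [448.0, -261.0, 22.0]]
scene housing 1580 [534.2  10.4 100.9] [[476.4, -70.6, 85.5], [580.7, 69.2, 107.7]]
plane [-8.23037732e-02  4.65031441e-03  9.97125152e+01] [531.94162554   6.9205872   99.71251522] ((527.1996459960938, -5.2425384521484375), (82.65884399414062, 144.181396484375), 18.200321197509766)[ WARN:0@0.258] global loadsave.cpp:1063 imwrite_ Unsupported depth image for selected encoder is fallbacked to CV_8U.
```

View pics/tc.png

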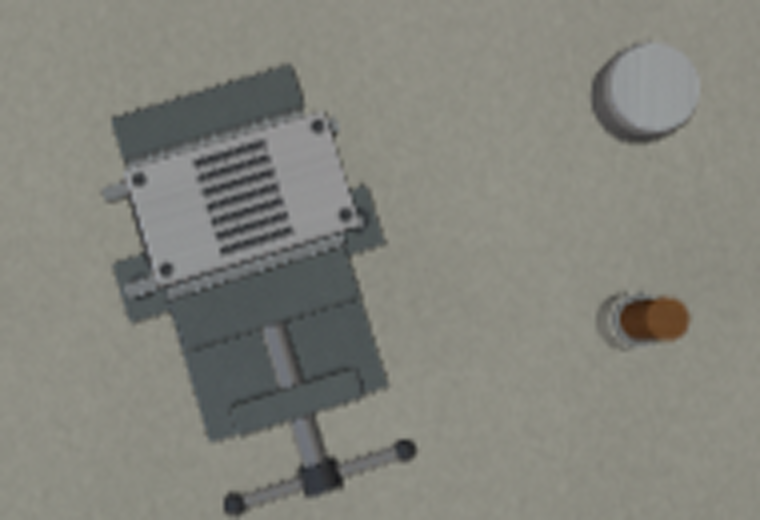

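Crop: the housing's left end is the higher one. Housing centre is about (525,-6), vise yaw about 18°. The tapper stands at about (451,-280), clear of the tin. I'll move above the tapper first.

Request:
{"method": "step_arm", "body": {"rows": [[[0.01,-0.005,0],0],[[0.035,-0.019,0],0],[[0.065,-0.035,0],0],[[0.095,-0.051,0],0],[[0.125,-0.067,0],0],[[0.155,-0.083,0],0],[[0.185,-0.099,0],0],[[0.215,-0.115,0],0],[[0.245,-0.131,0],0],[[0.275,-0.147,0],0],[[0.305,-0.163,0],0],[[0.335,-0.179,0],0],[[0.36,-0.193,0],0],[[0.373,-0.2,0],0],[[0.378,-0.2025,0],0],[[0.378,-0.2025,0],0]], "gripper": 1, "grip_force": 110}}

```text
clock: 1.43
tool_pos: [451.6, -278.3, 248.1]
orientation: [-180.0, 0.0, 12.9]
ft_force: [-0.1, 0.4, -0.2]
gripper_width: 85.7
gripper_force: 0.0
```

```bash
python3 - <<'E'
from h import *
s=env.get_state();print(s["clock"],s["tool_pos"],s["orientation"],s["ft_force"])
c=env.read_camera("wrist");np.savez("w1.npz",**c);P=pts(c);cv2.imwrite("pics/w1.png",c["color"][:,:,::-1])
print(c["origin"],c["rotation"])
X,Y,Z=np.moveaxis(P,-1,0)
b=(abs(X-451)<45)&(abs(Y+280)<45)
for lo,hi in((-10,10),(20,50),(60,110),(110,140)):
    q=P[b&(Z>lo)&(Z<hi)]
    if len(q): print(lo,len(q),np.round(np.nanmedian(q,0),1),np.round(np.percentile(q,[1,99],axis=0),1).tolist())
E
```

```text
1.4333 [ 451.64098209 -278.31218151  248.07047709] [-1.79977408e+02  1.56957264e-02  1.29246124e+01] [-0.12323023  0.44239674 -0.2007744 ]
[ 517.4311204  -262.81543197  373.68388932] [-1.54599351e+01  6.51103238e-02 -7.71632500e+01]
-10 3410 [ 4.656e+02 -2.718e+02 -1.000e-01] [[407.3, -324.4, -2.0], [495.4, -235.6, 1.8]]
20 224 [ 465.7 -276.2   43.8] [[439.6, -298.7, 20.2], [470.4, -260.3, 50.0]]
60 240 [ 462.9 -276.1   87.9] [[452.6, -290.7, 60.7], [464.6, -265.9, 109.7]]
110 862 [ 452.  -279.4  124.8] [[437.5, -292.6, 112.1], [464.4, -266.3, 126.3]]
```

View pics/w1.png

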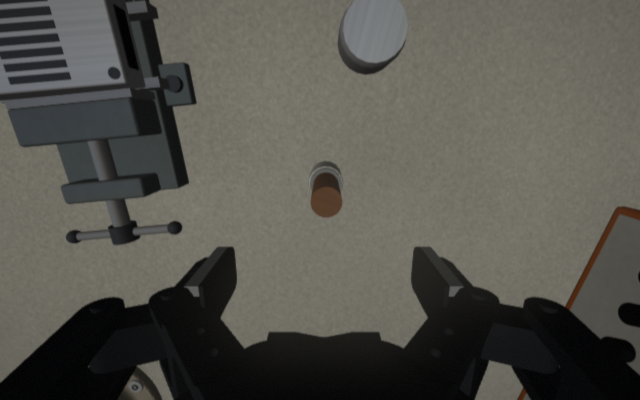

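Wrist view: the tapper's top is at (326,203) and lies between the fingers, about 1 mm off centre. I'll go down and grip.

Request:
{"method": "step_arm", "body": {"rows": [[[0,0.0005,0.01],0],[[0,0.001,0.03],0],[[0,0.001,0.055],0],[[0,0.001,0.08],0],[[0,0.001,0.105],0],[[0,0.001,0.13],0],[[0,0.001,0.145],0],[[0,0.001,0.153],0],[[0,0.001,0.153],0],[[0,0.001,0.153],0]]}}

```text
clock: 2.32
tool_pos: [450.6, -281.4, 95.3]
orientation: [-180.0, 0.0, 12.7]
ft_force: [0.1, 0.0, -1.0]
gripper_width: 85.1
gripper_force: 0.0
```

Request:
{"method": "step_arm", "body": {"rows": [[[0,0,0],0],[[0,0,0],0],[[0,0,0],0],[[0,0,0],0],[[0,0,0],0],[[0,0,0],0],[[0,0,0],0],[[0,0,0],0],[[0,0,0],0],[[0,0,0],0]], "gripper": -1, "grip_force": 110}}

```text
clock: 3.15
tool_pos: [451.6, -280.9, 96.2]
orientation: [179.9, -0.1, 12.8]
ft_force: [-1.1, 1.9, 4.6]
gripper_width: 26.2
gripper_force: 107.6
```

Request:
{"method": "step_arm", "body": {"rows": [[[0,0,-0.01],0],[[0,0,-0.04],0],[[0,0,-0.075],0],[[0,0,-0.11],0],[[0,0,-0.135],0],[[0.004,-0.01,-0.14],0],[[0.014,-0.033,-0.14],0],[[0.025,-0.06,-0.14],0],[[0.037,-0.088,-0.14],0],[[0.049,-0.116,-0.14],0],[[0.061,-0.144,-0.14],0],[[0.072,-0.172,-0.14],0],[[0.084,-0.2,-0.14],0],[[0.096,-0.228,-0.14],0],[[0.108,-0.256,-0.14],0],[[0.118,-0.28,-0.14],0],[[0.125,-0.296,-0.14],0],[[0.128,-0.3035,-0.14],0],[[0.128,-0.3035,-0.14],0],[[0.128,-0.3035,-0.14],0]]}}

```text
clock: 4.82
tool_pos: [508.2, 43.7, 234.3]
orientation: [180.0, 0.1, 12.8]
ft_force: [-0.0, -0.7, -3.7]
gripper_width: 26.0
gripper_force: 108.8
```

```bash
python3 - <<'E'
from h import *
s=env.get_state();print(s["clock"],s["tool_pos"],s["orientation"],s["ft_force"],s["gripper_width"])
for n in("wrist","scene"):
    c=env.read_camera(n);np.savez(n+"2.npz",**c);P=pts(c);cv2.imwrite(f"pics/{n}2.png",c["color"][:,:,::-1])
a=cv2.imread("pics/wrist2.png");b=cv2.imread("pics/scene2.png")[50:250,230:470];b=cv2.resize(b,(480,400))
cv2.imwrite("pics/c2.png",cv2.resize(np.hstack([a,b]),None,fx=.71,fy=.71))
E
```

```text
4.8167 [508.16883327  43.66303388 234.33083215] [1.79993760e+02 1.17548720e-01 1.28249637e+01] [-0.02479457 -0.65680694 -3.72527909] 26.032901898816892
```

View pics/c2.png

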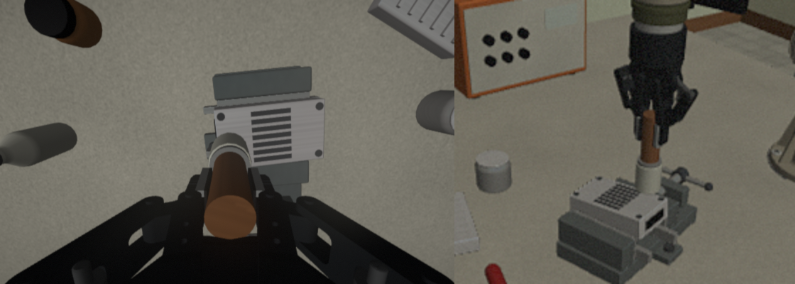

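The tapper hangs upright, with the foot over the left end of the housing (wrist view about (230,150)). I'll lower it gradually while watching the force.

Request:
{"method": "step_arm", "body": {"rows": [[[0,0,0.008],0],[[0,0,0.018],0],[[0,0,0.026],0],[[0,0,0.03],0],[[0,0,0.033],0],[[0,0,0.036],0],[[0,0,0.039],0],[[0,0,0.042],0]]}}

```text
clock: 5.58
tool_pos: [509.3, 44.1, 193.9]
orientation: [-179.9, -0.1, 12.8]
ft_force: [-2.2, 3.2, 5.3]
gripper_width: 26.2
gripper_force: 109.6
```

Request:
{"method": "step_arm", "body": {"rows": [[[0,0,0.002],0],[[0,0,0.004],0],[[0,0,0.006],0],[[0,0,0.008],0]]}}

```text
clock: 5.92
tool_pos: [509.6, 44.9, 186.6]
orientation: [-179.9, -0.2, 12.8]
ft_force: [-4.2, 7.1, 9.6]
gripper_width: 25.6
gripper_force: 109.9
```

Request:
{"method": "step_arm", "body": {"rows": [[[0,0,0.002],0],[[0,0,0.004],0],[[0,0,0.006],0],[[0,0,0.006],0]]}}

```text
clock: 6.25
tool_pos: [510.6, 43.2, 182.4]
orientation: [179.8, -0.3, 12.8]
ft_force: [-5.0, 1.5, 17.2]
gripper_width: 25.9
gripper_force: 111.6
```

Request:
{"method": "step_arm", "body": {"rows": [[[0,0,0.001],0],[[0,0,0.002],0],[[0,0,0.003],0],[[0,0,0.003],0]]}}

```text
clock: 6.58
tool_pos: [511.0, 43.0, 182.1]
orientation: [179.8, -0.4, 12.8]
ft_force: [-9.4, 0.3, 34.5]
gripper_width: 25.7
gripper_force: 112.9
```

The left end is hard down (TCP 182, about 35 N). Next I'll lift and go to the right pad.

Request:
{"method": "step_arm", "body": {"rows": [[[0,0,-0.005],0],[[0,0,-0.02],0],[[0,0,-0.038],0],[[0.001,0.008,-0.045],0],[[0.003,0.027,-0.045],0],[[0.005,0.052,-0.045],0],[[0.007,0.077,-0.045],0],[[0.009,0.096,-0.045],0],[[0.01,0.1035,-0.045],0],[[0.01,0.1035,-0.045],0],[[0.01,0.1035,-0.045],0]]}}

```text
clock: 7.5
tool_pos: [541.4, -55.5, 220.5]
orientation: [-180.0, 0.1, 12.7]
ft_force: [-0.4, 0.3, -4.4]
gripper_width: 25.8
gripper_force: 109.0
```

Request:
{"method": "step_arm", "body": {"rows": [[[0,0,0.008],0],[[0,0,0.018],0],[[0,0,0.023],0],[[0,0,0.026],0],[[0,0,0.029],0],[[0,0,0.032],0]]}}

```text
clock: 8.0
tool_pos: [541.5, -54.9, 188.9]
orientation: [180.0, 0.0, 12.8]
ft_force: [0.3, 0.2, -2.3]
gripper_width: 25.8
gripper_force: 109.0
```

Request:
{"method": "step_arm", "body": {"rows": [[[0,0,0.002],0],[[0,0,0.004],0],[[0,0,0.006],0],[[0,0,0.006],0]]}}

```text
clock: 8.33
tool_pos: [541.5, -55.2, 183.0]
orientation: [-180.0, 0.0, 12.8]
ft_force: [0.0, 0.2, -3.4]
gripper_width: 26.0
gripper_force: 109.0
```

No contact yet at the expected height, so I'll take a look.

```bash
python3 - <<'E'
from h import *
for n in("wrist","scene"):
    c=env.read_camera(n);np.savez(n+"3.npz",**c);cv2.imwrite(f"pics/{n}3.png",c["color"][:,:,::-1])
    P=pts(c);X,Y,Z=np.moveaxis(P,-1,0)
    a=np.radians(18.2);u=np.array([np.cos(a),np.sin(a)]);v=np.array([-u[1],u[0]])
    lx=(P[...,:2]-[525,-6])@u;ly=(P[...,:2]-[525,-6])@v
    for lo,hi in((-66,-56),(-50,-30),(-20,0),(0,20),(25,45),(50,66)):
        m=(abs(lx)<34)&(ly>lo)&(ly<hi)&(Z>70)&(Z<125)
        print(n,lo,m.sum(),np.round(np.nanpercentile(Z[m],[10,50,90]),1) if m.sum() else '')
a=cv2.imread("pics/wrist3.png");b=cv2.imread("pics/scene3.png")[80:260,260:476];b=cv2.resize(b,(480,400))
cv2.imwrite("pics/c3.png",cv2.resize(np.hstack([a,b]),None,fx=.71,fy=.71))
E
```

```text
wrist -66 466 [ 85.5  86.8 115.7]
wrist -50 908 [ 85.4  86.5 112.8]
wrist -20 1857 [85.7 86.8 87.8]
wrist 0 2051 [85.6 86.7 87.8]
wrist 25 1988 [85.4 86.2 87.1]
wrist 50 1614 [85.2 86.1 86.9]
scene -66 49 [ 87.2  98.4 119.1]
scene -50 255 [ 86.7  96.8 119.2]
scene -20 141 [86.8 88.3 89.4]
scene 0 146 [86.8 88.2 89.7]
scene 25 156 [86.1 87.4 88.9]
scene 50 121 [85.9 87.3 89.1]
```

View pics/c3.png

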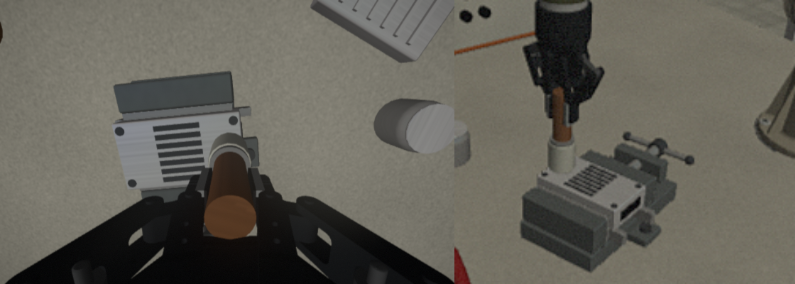

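The depth data shows the top almost level at about 86.5 mm, and the foot sits over the right end. Next I'll press the right end firmly.

Request:
{"method": "step_arm", "body": {"rows": [[[0,0,0.0015],0],[[0,0,0.003],0],[[0,0,0.0045],0],[[0,0,0.0045],0]]}}

```text
clock: 8.77
tool_pos: [542.2, -55.3, 182.1]
orientation: [179.9, -0.2, 12.8]
ft_force: [-5.2, 1.2, 16.4]
gripper_width: 25.7
gripper_force: 110.9
```

Request:
{"method": "step_arm", "body": {"rows": [[[0,0,0.001],0],[[0,0,0.002],0],[[0,0,0.003],0],[[0,0,0.003],0]]}}

```text
clock: 9.1
tool_pos: [542.6, -55.3, 182.1]
orientation: [179.8, -0.3, 12.8]
ft_force: [-9.3, 2.8, 30.9]
gripper_width: 25.7
gripper_force: 112.7
```

The right end is firm. I'll tap the left end once more to make sure.

Request:
{"method": "step_arm", "body": {"rows": [[[0,0,-0.005],0],[[0,0,-0.015],0],[[0,0,-0.025],0],[[0,-0.008,-0.028],0],[[-0.002,-0.027,-0.028],0],[[-0.005,-0.052,-0.028],0],[[-0.007,-0.077,-0.028],0],[[-0.009,-0.096,-0.028],0],[[-0.01,-0.1035,-0.028],0],[[-0.01,-0.1035,-0.028],0],[[-0.01,-0.1035,-0.022],0],[[-0.01,-0.1035,-0.013],0],[[-0.01,-0.1035,-0.008],0],[[-0.01,-0.1035,-0.005],0],[[-0.01,-0.1035,-0.003],0],[[-0.01,-0.1035,-0.001],0],[[-0.01,-0.1035,0.0],0],[[-0.01,-0.1035,0.0],0]]}}

```text
clock: 10.6
tool_pos: [509.9, 43.0, 182.1]
orientation: [179.9, -0.3, 12.7]
ft_force: [-15.1, 2.8, 41.8]
gripper_width: 26.1
gripper_force: 113.9
```

Request:
{"method": "step_arm", "body": {"rows": [[[0,0,-0.005],0],[[0,0,-0.02],0],[[0,0,-0.04],0],[[0,0,-0.05],0],[[-0.004,0.01,-0.05],0],[[-0.014,0.033,-0.05],0],[[-0.025,0.06,-0.05],0],[[-0.037,0.088,-0.05],0],[[-0.049,0.116,-0.05],0],[[-0.061,0.144,-0.05],0],[[-0.072,0.172,-0.05],0],[[-0.084,0.2,-0.05],0],[[-0.096,0.228,-0.05],0],[[-0.108,0.256,-0.05],0],[[-0.118,0.28,-0.05],0],[[-0.125,0.296,-0.05],0],[[-0.128,0.3035,-0.05],0],[[-0.128,0.3035,-0.05],0],[[-0.128,0.3035,-0.05],0]]}}

```text
clock: 12.18
tool_pos: [450.6, -280.6, 224.8]
orientation: [-179.9, 0.0, 12.7]
ft_force: [0.4, 0.7, -3.8]
gripper_width: 25.9
gripper_force: 109.1
```

```bash
python3 - <<'E'
from h import *
c=env.read_camera("scene");P=pts(c);X,Y,Z=np.moveaxis(P,-1,0)
a=np.radians(18.2);u=np.array([np.cos(a),np.sin(a)]);v=np.array([-u[1],u[0]])
def H(P,n):
    Z=P[...,2];lx=(P[...,:2]-[525,-6])@u;ly=(P[...,:2]-[525,-6])@v
    for lo in(-62,-42,-20,0,22,42): 
        m=(abs(lx)<32)&(ly>lo)&(ly<lo+20)&(Z>70)&(Z<125);print(n,lo,m.sum(),np.round(np.nanmedian(Z[m]),1))
H(P,"scene");c=env.read_camera("top");H(pts(c),"top")
b=(abs(X-451)<50)&(abs(Y+280)<50)
for lo in range(128,240,8):
    q=P[b&(Z>lo)&(Z<lo+8)]
    if len(q)>4:print(lo,len(q),np.round(np.percentile(q,[3,50,97],axis=0),0).tolist())
s=env.get_state();print(s["clock"],s["tool_pos"],s["orientation"])
c=env.read_camera("scene");cv2.imwrite("pics/s4.png",cv2.resize(c["color"][50:250,230:470,::-1],(600,500)))
E
```

```text
scene -62 127 87.5
scene -42 125 87.2
scene -20 132 88.1
scene 0 135 88.0
scene 22 144 87.4
scene 42 144 87.2
top -62 176 86.3
top -42 181 86.3
top -20 177 87.0
top 0 178 87.2
top 22 180 86.3
top 42 181 86.3
128 18 [[441.0, -285.0, 131.0], [463.0, -266.0, 134.0], [471.0, -261.0, 135.0]]
136 46 [[440.0, -291.0, 136.0], [459.0, -266.0, 140.0], [471.0, -260.0, 144.0]]
144 39 [[442.0, -289.0, 145.0], [463.0, -267.0, 148.0], [470.0, -261.0, 152.0]]
152 40 [[438.0, -288.0, 152.0], [460.0, -265.0, 156.0], [470.0, -260.0, 159.0]]
160 44 [[438.0, -285.0, 160.0], [462.0, -266.0, 164.0], [470.0, -261.0, 168.0]]
168 42 [[437.0, -286.0, 168.0], [461.0, -267.0, 172.0], [471.0, -260.0, 176.0]]
176 54 [[440.0, -286.0, 176.0], [459.0, -269.0, 180.0], [470.0, -262.0, 184.0]]
184 30 [[441.0, -284.0, 185.0], [456.0, -272.0, 188.0], [466.0, -267.0, 192.0]]
192 31 [[440.0, -287.0, 192.0], [458.0, -271.0, 196.0], [465.0, -266.0, 199.0]]
200 28 [[441.0, -284.0, 200.0], [459.0, -270.0, 204.0], [465.0, -266.0, 207.0]]
208 35 [[442.0, -297.0, 208.0], [461.0, -273.0, 212.0], [465.0, -261.0, 216.0]]
216 48 [[441.0, -300.0, 216.0], [460.0, -269.0, 221.0], [467.0, -255.0, 224.0]]
224 51 [[442.0, -302.0, 224.0], [460.0, -266.0, 228.0], [467.0, -254.0, 232.0]]
232 58 [[441.0, -302.0, 232.0], [460.0, -269.0, 236.0], [467.0, -253.0, 240.0]]
12.2833 [ 451.04006298 -279.71713245  225.34379613] [-1.79934685e+02  2.37184803e-02  1.28119772e+01]
```

View pics/s4.png

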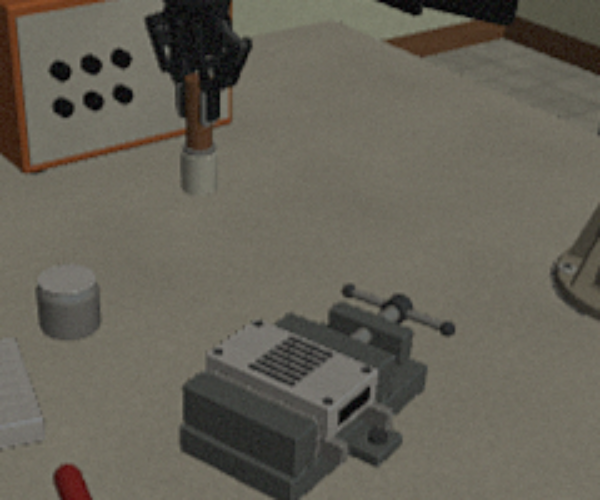

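The housing lies level at 86.3 mm at both ends, and the tapper hangs upright with its foot at crop pixel (198,190). Setting it down.

Request:
{"method": "step_arm", "body": {"rows": [[[0,0,0.01],0],[[0,0,0.035],0],[[0,0,0.06],0],[[0,0,0.085],0],[[0,0,0.105],0],[[0,0,0.118],0],[[0,0,0.124],0],[[0,0,0.127],0],[[0,0,0.128],0],[[0,0,0.129],0],[[0,0,0.13],0],[[0,0,0.13],0]]}}

```text
clock: 13.33
tool_pos: [451.7, -281.2, 96.5]
orientation: [179.9, -0.1, 12.8]
ft_force: [0.6, -0.1, -2.7]
gripper_width: 25.7
gripper_force: 109.1
```

Request:
{"method": "step_arm", "body": {"rows": [[[0,0,0.0005],0],[[0,0,0.001],0],[[0,0,0.001],0],[[0,0,0.001],0]]}}

```text
clock: 13.67
tool_pos: [451.7, -281.2, 96.2]
orientation: [179.9, -0.1, 12.8]
ft_force: [-1.5, 2.2, 7.3]
gripper_width: 25.7
gripper_force: 109.4
```

The foot is on the bench. I'll open the gripper and rise.

Request:
{"method": "step_arm", "body": {"rows": [[[0,0,0],0],[[0,0,0],0],[[0,0,0],0],[[0,0,0],0],[[0,0,0],0],[[0,0,0],0],[[0,0,0],0],[[0,0,0],0],[[0,0,0],0],[[0,0,0],0]], "gripper": 1}}

```text
clock: 14.5
tool_pos: [451.2, -280.8, 94.8]
orientation: [180.0, 0.0, 12.8]
ft_force: [-0.1, 0.1, -0.9]
gripper_width: 85.5
gripper_force: 0.0
```

Request:
{"method": "step_arm", "body": {"rows": [[[0,0,-0.005],0],[[0,0,-0.02],0],[[0,0,-0.045],0],[[0,0,-0.075],0],[[0,0,-0.105],0],[[0,0,-0.13],0],[[0,0,-0.145],0],[[0,0,-0.15],0],[[0,0,-0.15],0],[[0,0,-0.15],0]]}}

```text
clock: 15.33
tool_pos: [451.0, -280.6, 244.2]
orientation: [-180.0, 0.0, 12.8]
ft_force: [0.2, -0.7, -0.4]
gripper_width: 85.5
gripper_force: 0.0
```

```bash
python3 - <<'E'
from h import *
s=env.get_state();print(s["clock"],s["tool_pos"],s["gripper_width"])
c0=dict(np.load("top0.npz"));c=env.read_camera("top")
P=pts(c);P0=pts(c0)
a=np.radians(18.2);u=np.array([np.cos(a),np.sin(a)]);v=np.array([-u[1],u[0]])
for Q in(P0,P):
    Z=Q[...,2];lx=(Q[...,:2]-[525,-6])@u;ly=(Q[...,:2]-[525,-6])@v
    for sx in(-34,34):
        m=(abs(lx-sx)<10)&(abs(ly)>73)&(abs(ly)<110)&(Z>38)&(Z<62); print("par",sx,m.sum(),np.round(np.percentile(ly[m],[1,99]),1) if m.any() else'')
    m=(abs(Q[...,0]-451)<30)&(abs(Q[...,1]+280)<30)&(Z>118)&(Z<135);print("tapper top",np.round(np.median(Q[m],0),1) if m.any() else '')
c=env.read_camera("wrist");Q=pts(c);cv2.imwrite("pics/w5.png",c["color"][:,:,::-1])
m=(abs(Q[...,0]-451)<30)&(abs(Q[...,1]+280)<30)&(Q[...,2]>118)&(Q[...,2]<135);print(np.round(np.median(Q[m],0),1))
d=cv2.imread("pics/top0.png")[60:320,120:460];e=env.read_camera("top")["color"][60:320,120:460,::-1]
cv2.imwrite("pics/c5.png",np.hstack([d,e]))
E
```

```text
15.3333 [ 450.96923101 -280.63347452  244.1915441 ] 85.54359421031985
par -34 30 [-76.6  91.3]
par 34 32 [-80.8  87.6]
tapper top [ 448.5 -280.5  125.3]
par -34 32 [-76.6  91.3]
par 34 35 [-81.1  87.6]
tapper top [ 458.4 -279.9  124.8]
[ 451.7 -280.1  124.9]
```

View pics/c5.png

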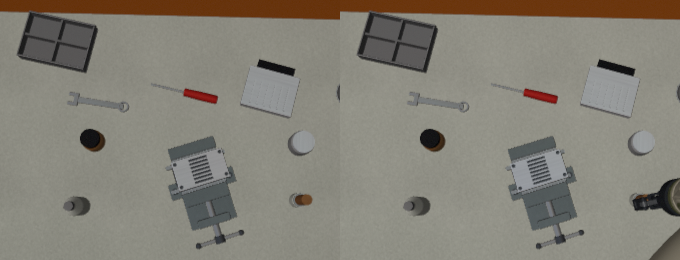

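View pics/w5.png

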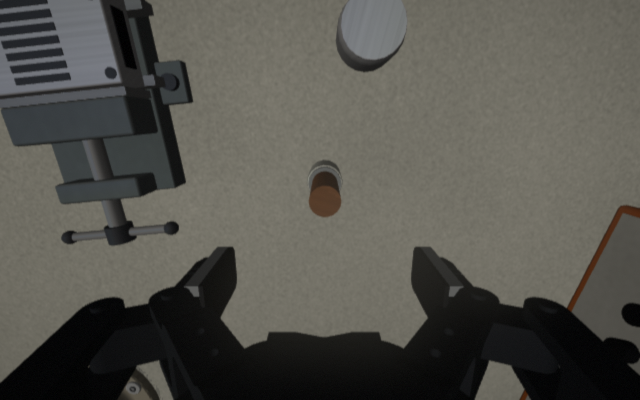

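The tapper stands upright at (325,200) in the wrist view. The parallels and the bystanders haven't moved, and the housing is level, so I'll hand in.

```bash
python3 -c "
from bench import env
print(env.hand_in())"
```

```text
the job is handed in; nothing more can be done
None
```

The job is handed in, with no verdict returned: I pressed the housing down with 30–40 N at each end and it measured level at about 86 mm, the parallels and the other things on the bench hadn't moved, and the tapper is upright on the bench again.

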